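# Roll down a row of self-adhesive tiles under the bench rail

### The job

Take the seam roller off its blue rest and roll the four raised tiles down into the board until they lie flush with the wooden rim: one unbroken pass without lifting, starting on the tile at the open end of the board, pressing firmly but not hard enough to crack a tile, and going under the metal rail until the wheel has passed the middle of the last tile. Then put the roller back on its rest the way it stood. Only the wheel may touch the tiles; do not bump the rail, and leave the green tin, the jar and the screw box where they are.

Things in the scene. Friction and masses are not known exactly. Their poses are not given: they have to be found in the camera images.
- board: Fixed plywood board 210 x 120 mm flat on the bench. Origin: centre of its underside. +x runs along the row from the open end (tile 1) to the end under the rail (tile 4); z up. Four beige tiles, each 40 (x) x 60 (y) x 8 mm, at board x = -63, -21, +21, +63 mm, y = 0. The wooden rim around them (28 mm wide at the sides, 20 at the ends) has its top 18 mm above the bench.
- tile1 (a joint): How far tile 1 (board x = -63 mm, open end) is pressed down, m: 0 = 5 mm proud of the rim, 0.005 = home, flush with the rim; at the start 0 to 0.001. Stiff adhesive, each tile alike: it moves only under more than about 5 N, sinks slowly (about 4 mm/s for each newton above that), stays where it is left and stops dead at home; over 45 N cracks it.
- tile2 (a joint): The same for tile 2 (board x = -21 mm).
- tile3 (a joint): The same for tile 3 (board x = +21 mm).
- tile4 (a joint): The same for tile 4 (board x = +63 mm, beyond the rail).
- rail: Fixed angle rail bridging the board, along the board's y. Origin: on the bench under the middle of its front face (x = 0, facing tile 1); axes as the board's. Upright flange 4 mm thick, 226 long, 135 to 205 mm above the bench; level flange 40 mm deep to +x at 135 to 139 mm; posts 26 mm square at y = +-100 mm. An upright gripper would hit it at the end of the pass; one tilted with the handle clears.
- roller: Seam roller, about 0.24 kg, loose. Origin: lowest point of its wheel; z up, x forward as it stands on the rest, which is also the pose to roll in. Black wheel, radius 22, 34 mm wide, axle along y. A steel fork 49 mm wide, then an orange flat-sided handle (18 mm wide along y, 24 deep, 42 to 134 mm from the axle) rise along (-0.574, 0, 0.819): 35 degrees from vertical, leaning to -x.
- roller_axle (a point): Centre of the roller's wheel (22 mm above the roller's origin).
- roller_grip (a point): Point on the middle line of the roller's orange handle, 95 mm from the axle: a good place to grip, fingers closing along the roller's y, with the tool pointing down along the handle.
- wheel (a joint): Angle through which the roller's wheel has turned on its axle, rad; it turns freely without end (22 mm of rolling per rad), about 0 at the start.
- rest: Fixed blue rest. Origin: on the bench under the wheel's place; axes as the roller's when it stands there. Plate 130 x 80 x 6 mm, x = -85 to +45; the wheel stands between two ridges 10 mm high (inner faces x = +-19) and two cheeks (inner faces y = +-33, top at 26 mm); the handle leans on a forked saddle (28 mm between prongs) under it, 58 mm from the axle.
- rest_seat (a point): The point on the rest's plate (6 mm above the bench) where the lowest point of the wheel stands.
- tin: Green-labelled metal tin, radius 40 mm, 95 mm high; a bystander. Origin: centre of its underside.
- jar: Jar with a red lid, radius 32 mm, 85 mm high; a bystander. Origin: centre of its underside.
- screwbox: Open yellow box of screws, 110 x 80 x 45 mm; a bystander. Origin: centre of its underside.
Not all that is in view belongs to the job. There is more than one size of the rest; the job needs the smaller. There is more than one size of the board; the job needs the larger.

How it is judged (in metres and radians):
On the way, in this order (a step that is already met when the one before it is completed fails the run):
1. the roller is lifted off its rest (z of roller in the frame of rest above 0.05 m and contact force between roller and rest below 0.1 N), for 0.1 s.
2. the roller presses tile 1 home while tiles 3 and 4 still stand proud (value of joint tile1 above 0.0035 m and contact force between roller and board above 2 N and value of joint each of tile3, tile4 below 0.0035 m), for 0.1 s.
3. all tiles home, the wheel rolled (2.5 rad or more) and pressing past the middle of tile 4 (value of joint each of tile1, tile2, tile3, tile4 above 0.0035 m and (value of joint wheel above 2.5 rad or value of joint wheel below -2.5 rad) and contact force between roller and board above 2 N and x of roller_axle in the frame of board above 0.063 m), for 0.1 s.
At the end, for the whole second after the job is handed in: All four tiles are within 1.5 mm of flush with the rim; the roller stands still on its rest as at the start (wheel within 15 mm of its seat, upright within 0.15 rad, turned less than 0.3 rad from the rest's direction); tin, jar and screw box within 30 mm of where they were (value of joint each of tile1, tile2, tile3, tile4 above 0.0035 m and distance between roller and rest_seat below 0.015 m and angle between roller's own z axis and vertical below 0.15 rad and angle between the x axis of roller and the x axis of rest, either way round below 0.3 rad and linear speed of roller below 0.02 m/s and distance of each of tin, jar, screwbox from where it was at the start of the episode below 0.03 m); the robot touches nothing.
It fails at once if the wheel is lifted more than about 8 mm off the tiles after tile 1 is home and before tile 4 is (value of joint tile1 above 0.0035 m and value of joint tile4 below 0.0035 m and z of roller_axle in the frame of board above 0.053 m).
It fails at once if the roller presses on the board or tiles with more than 45 N (a tile cracks) (contact force between roller and board above 45 N).
It fails at once if the fingers or the arm press on the board or its tiles (over 2 N) (contact force between any of the fingers, the arm and board above 2 N).
It fails at once if the rail is bumped (over 8 N) (contact force between anything else and rail above 8 N).
It fails at once if tin, jar or screw box is pushed more than 30 mm or tipped (distance of any of tin, jar, screwbox from where it was at the start of the episode above 0.03 m or angle between any of tin, jar, screwbox's own z axis and vertical above 0.4 rad).
It also fails if it takes over 58 s, if anything falls off the work surface, if the arm or the gripper's body presses on something with over 40 N, if the wrist force passes 120 N, or if a joint passes its speed limit or range.

### The arm

A 6-joint arm with a two-finger parallel gripper is mounted at the origin on the work surface. World frame = base frame: x ahead of the robot, y to its left, z up, the work surface at z = 0. Lengths are in m, angles in degrees, forces in N, time in s.
With the tool pointing down it reaches from about 0.35 to 0.775 m from the base axis. Payload 5.5 kg.
Tool frame: the origin (TCP) lies midway between the tips of the shut fingers; the grasp point (between the pads) lies 19 mm behind it; z points along the fingers, y is the line along which they close (so a half turn about z gives the same grasp; the last joint's range is limited). The gripper opens to 85 mm and grips with 20 to 120 N. Pads are 22 mm wide; open, the fingers measure 114 mm over their backs; the gripper's body (76 mm by 85 mm) begins 54 mm behind the grasp point. The pads swing forward as they close: fully open they stand 13 mm farther back than shut.
Start: joints at [-77.842, 17.945, 2.641, 74.691, 0, 82.002], TCP at [0.198, -0.54, 0.231] pointing down, gripper open.
Joint ranges: [-158.12, 158.12], [-49.38, 96.58], [-58.88, 72.47], [-126.05, 133.96], [-84.25, 85.87], [-180, 180]. Speed limits (degrees/s): [147.25, 147.25, 180, 180, 180, 180].

### API

Orientations are given as a 3x3 rotation matrix whose columns are the frame's x, y, z axes.
In Python, from plant import manip gives the robot as it stands.
- The arm moves only by the shell command python3 -m pendant 'ROWS'. ROWS is JSON, a list of rows, each a list of 7 numbers: the opening, from 0 (shut) to 1 (fully open), then the shift along the tool's x, y, z scaled (see below), then the turn, a rotation vector about the tool's x, y, z scaled (see below). A call has 1 to 8 rows; each row shifts and turns the commanded pose from where the row before left it, along the tool's axes as they then stand; what a row does not reach is not made up. The controller multiplies each number of a shift by 0.1 m and each number of a turn by 360 degrees. A row lasts 1/12 s, in which the tool goes at most 41.7 mm and 7.16 degrees, less where a joint would pass 70% of its speed; a pose out of reach is approached as far as the arm can. A call with a number of a shift or a turn outside -1 to 1 is refused whole. A call with a gripper value outside its range is refused whole. The fingers move at their own pace and stop on an object; the grip force is fixed at half the most. Time passes only in rows, so rows that do not move let the fingers close. It gives the time, the measured TCP pose, the force, the opening and the grip force at its end, in the units of the state.
- manip.sense(): the state, without advancing time (a new reading comes with each control period).
- manip.get_image(name): name is "side" or "top"; returns the picture (384x512x3 uint8, red, green, blue); there is no depth.
- manip.camera_params(name): a dict with "fx", "fy", "cx", "cy" (pixels), "k1" (the pictures are not rectified: a ray, as slopes to the right and down, at radius r is drawn at 1 + k1 r^2 times it, then the intrinsics apply), "view" (4x4, takes a point from world to camera coordinates). Camera axes: x right, y up, looking along -z (the intrinsics and any distortion apply to the point x, -y, -z); pixel columns grow to the right and rows downward; lengths in m; the calibration is good to about 2 mm. A picture is of the moment at which its call begins. camera_params takes no time and is no camera call.
- manip.finish_job(): hands the job in; it is judged then, once.
Trained networks look in the newest picture that a camera, given by its name, has taken for a name from the list of things; names that differ only in an ending like _2 or _b are one class to them, and where a whole thing is asked for, a point or a joint stands for the part that bears it (a point fixed in the world has none). Each returns a list of dicts, best first, with "p" (0 to 1); they miss things now and then, are a little off and sometimes report something else, mostly with a low value. They report only what shows in the picture. A call takes as long as a camera call. They do not tell look-alikes from the thing itself.
- manip.regions_of(camera, name): "region" (384x512 bool, what is visible of it).
- manip.spot_point(camera, name): "position" ([x, y, z] in m, in the coordinates of the camera as it stood for that picture, good to about 4 mm: a listed point, or the origin of a listed thing).
The state is a dict: "t": time; "joint_pos": joint angles; "joint_velocities": joint speeds; "joint_torque": joint torques, N m; "position": TCP position; "orientation": TCP orientation; "force": force on the tool from outside, world axes, zero at the start; "wrist_torque": the same for the moment, N m; "grip_width": finger opening in m; "grasp_force": force on a finger pad.
Only numpy, scipy, OpenCV 4.12 (cv2) and the standard library are available. Lean on these libraries where they do the work, as an engineer would, in place of code of your own. Each camera call takes 0.05 s, during which the arm holds its last target. There are 200 camera calls.

## Working session

There is one attempt and no reset: what is moved stays moved. The work goes in short steps, Python scripts to look and compute and a shell command to move; the robot and the scene stay as the last step left them, time stands still between calls to the robot, and variables do not carry over. Pictures are saved under pics/ and viewed, at most 10 in all, crops included, and the job is handed in when it is done.

```bash
mkdir -p pics; ls
cat > h.py <<'E'
import numpy as np, cv2
from plant import manip
def snap(cam,fn=None):
    im=manip.get_image(cam)
    if fn: cv2.imwrite('pics/'+fn,im[:,:,::-1])
    return im
def P(cam):
    c=manip.camera_params(cam); return c,np.array(c['view'])
def toworld(cam,p):
    c,V=P(cam); return (np.linalg.inv(V)@np.r_[p,1])[:3]
def proj(cam,X):
    c,V=P(cam); X=np.atleast_2d(X); q=(V[:3,:3]@X.T).T+V[:3,3]
    s=np.c_[q[:,0]/-q[:,2],-q[:,1]/-q[:,2]]; s=s*(1+c['k1']*(s**2).sum(1,keepdims=True))
    return np.c_[s[:,0]*c['fx']+c['cx'],s[:,1]*c['fy']+c['cy']]
def unproj(cam,uv,z):
    c,V=P(cam); d=np.array([(uv[0]-c['cx'])/c['fx'],(uv[1]-c['cy'])/c['fy']]); s=d.copy()
    for _ in range(20): s=d/(1+c['k1']*(s@s))
    R=V[:3,:3]; o=-R.T@V[:3,3]; w=R.T@np.array([s[0],-s[1],-1]); return o+w*(z-o[2])/w[2]
E
python3 - <<'E'
from h import *
np.set_printoptions(precision=3,suppress=True)
a=snap('top','top0.png');b=snap('side','side0.png')
for cam in('top','side'):
    for n in('board','rail','roller','roller_axle','roller_grip','rest','rest_seat','tin','jar','screwbox'):
        print(cam,n,[(round(d['p'],2),toworld(cam,d['position']),proj(cam,toworld(cam,d['position']))[0].round()) for d in manip.spot_point(cam,n)])
E
```

```text
pics
top board [(0.78, array([ 0.799,  0.083, -0.002]), array([250., 140.])), (0.68, array([0.575, 0.102, 0.   ]), array([243., 211.]))]
top rail [(0.86, array([0.561, 0.132, 0.006]), array([233., 216.])), (0.16, array([ 0.604, -0.242, -0.003]), array([355., 203.]))]
top roller [(0.9, array([ 0.596, -0.24 ,  0.004]), array([355., 205.])), (0.34, array([0.488, 0.323, 0.002]), array([171., 239.]))]
top roller_axle [(0.67, array([ 0.597, -0.238,  0.027]), array([356., 205.]))]
top roller_grip [(0.59, array([ 0.608, -0.291,  0.105]), array([380., 199.]))]
top rest [(0.8, array([ 0.604, -0.24 ,  0.002]), array([355., 203.])), (0.78, array([ 0.799, -0.184,  0.001]), array([336., 140.])), (0.36, array([ 0.598, -0.241,  0.007]), array([356., 205.]))]
top rest_seat [(0.75, array([ 0.8  , -0.188,  0.01 ]), array([338., 139.])), (0.55, array([ 0.597, -0.243,  0.006]), array([356., 205.]))]
top tin [(0.7, array([ 0.434, -0.231,  0.003]), array([352., 259.])), (0.63, array([ 0.6  , -0.241,  0.006]), array([356., 204.]))]
top jar [(0.62, array([0.484, 0.325, 0.   ]), array([170., 240.])), (0.51, a
[... 479 characters left out ...]
175.]))]
side roller_grip [(0.65, array([ 0.614, -0.295,  0.108]), array([281., 146.])), (0.48, array([0.705, 0.35 , 0.001]), array([188., 294.]))]
side rest [(0.58, array([ 0.804, -0.183,  0.   ]), array([219., 183.])), (0.55, array([ 0.597, -0.245,  0.   ]), array([283., 181.]))]
side rest_seat [(0.8, array([ 0.799, -0.184,  0.008]), array([221., 181.])), (0.5, array([ 0.594, -0.238,  0.007]), array([283., 181.]))]
side tin [(0.91, array([ 0.436, -0.237,  0.   ]), array([330., 188.])), (0.62, array([ 0.702,  0.347, -0.   ]), array([189., 293.]))]
side jar [(0.76, array([0.484, 0.323, 0.003]), array([283., 301.]))]
side screwbox [(0.98, array([ 0.702,  0.35 , -0.   ]), array([189., 294.]))]
```

```bash
python3 -c "
import cv2,numpy as np
a=cv2.imread('pics/top0.png');b=cv2.imread('pics/side0.png')
cv2.imwrite('pics/t1.png',cv2.resize(a,(768,576)))
cv2.imwrite('pics/s1.png',cv2.resize(b,(768,576)))"
```

```text
(no output)
```

View pics/t1.png

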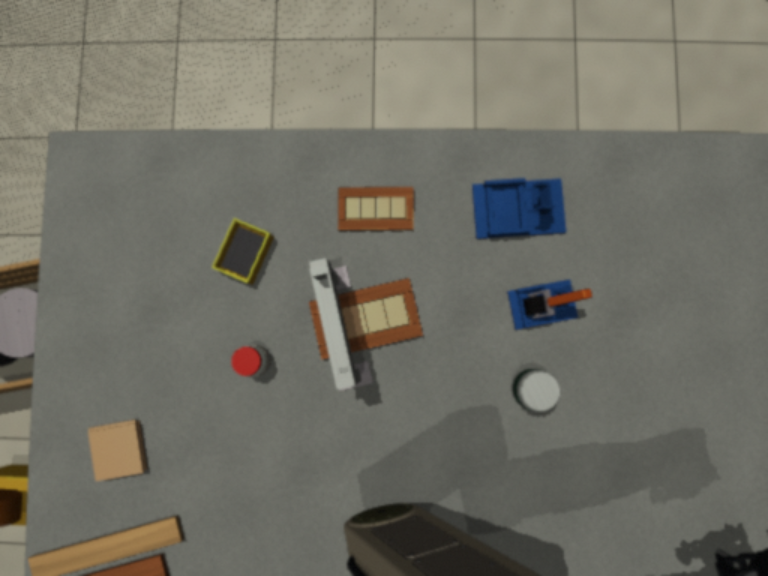

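View pics/s1.png

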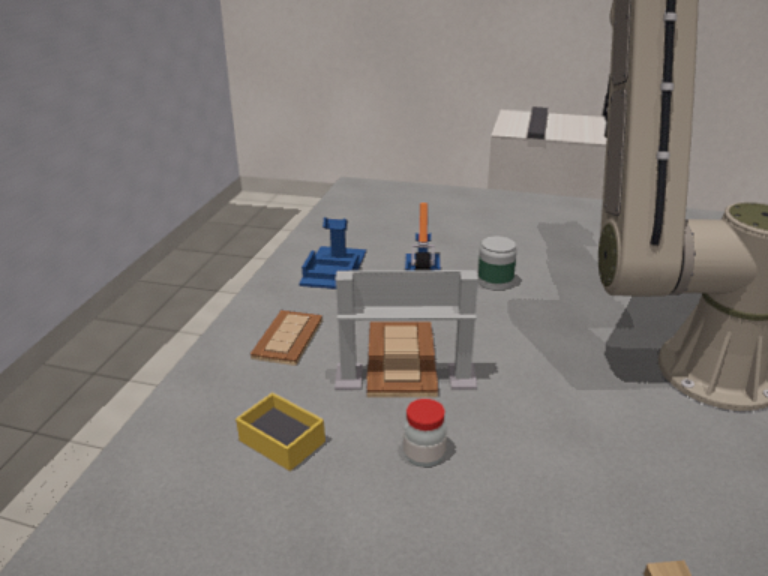

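Candidates in the top view (512 px scale): the roller is at (356,204), standing on the small rest. The look-alike rest is the large empty one at (338,139). The large board with the rail is at (243,211) and the look-alike small board at (250,140). By the description I choose the small rest with the roller and the large board. Next I check close crops and measure the yaws.

```bash
cat > fit.py <<'E'
from h import *
from scipy.optimize import minimize
np.set_printoptions(precision=4,suppress=True)
def mask(cam,n,near):
    best=None
    for d in manip.regions_of(cam,n):
        r=np.array(d['region']); ys,xs=np.nonzero(r)
        if len(xs) and np.hypot(xs.mean()-near[0],ys.mean()-near[1])<25 and (best is None or d['p']>best[1]): best=(r,d['p'])
    return best[0]
def box(cs,x0,x1,y0,y1,z0,z1): return np.array([[x,y,z] for x in(x0,x1) for y in(y0,y1) for z in(z0,z1)])
def W(pose,L):
    x,y,a=pose; c,s=np.cos(a),np.sin(a); return np.c_[x+c*L[:,0]-s*L[:,1],y+s*L[:,0]+c*L[:,1],L[:,2]]
def poly(cam,pose,L):
    h=cv2.convexHull(proj(cam,W(pose,L)).astype(np.float32)); m=np.zeros((384,512),np.uint8)
    cv2.fillPoly(m,[(h*16).astype(np.int32)],1,shift=4); return m>0,h
E
python3 - <<'E'
from fit import *
snap('top');snap('side')
M={}
for c,n,k in(('top','board',(243,211)),('top','rail',(222,216)),('top','rest',(360,203)),('side','board',(267,240)),('top','roller',(365,201)),('side','roller',(281,160))):
    try: M[c,n]=mask(c,n,k)
    except Exception as e: print(c,n,'none')
    else: print(c,n,M[c,n].sum(), cv2.minAreaRect(np.argwhere(M[c,n])[:,::-1].astype(np.float32)))
np.save('m.npy',M,allow_pickle=True)
E
python3 -c "
import cv2,numpy as np
a=cv2.imread('pics/top0.png')
cv2.imwrite('pics/c1.png',np.vstack([cv2.resize(a[170:270,195:295],(0,0),fx=4,fy=4)[:290],cv2.resize(a[175:247,325:425],(0,0),fx=4,fy=4)]))"
```

```text
top board 2169 ((243.56362915039062, 211.9735870361328), (40.11554718017578, 69.51700592041016), 76.90811157226562)
top rail 1574 ((226.0892791748047, 214.53857421875), (88.75950622558594, 24.65974235534668), 76.50426483154297)
top rest 799 ((360.8653869628906, 202.32693481445312), (27.260143280029297, 43.14554977416992), 78.69007110595703)
side board 2240 ((268.0, 238.5), (51.0, 46.0), 90.0)
top roller 404 ((371.6471252441406, 199.5882568359375), (15.037208557128906, 44.141483306884766), 75.96376037597656)
side roller 342 ((282.0, 157.0), (44.0, 14.0), 90.0)
```

View pics/c1.png

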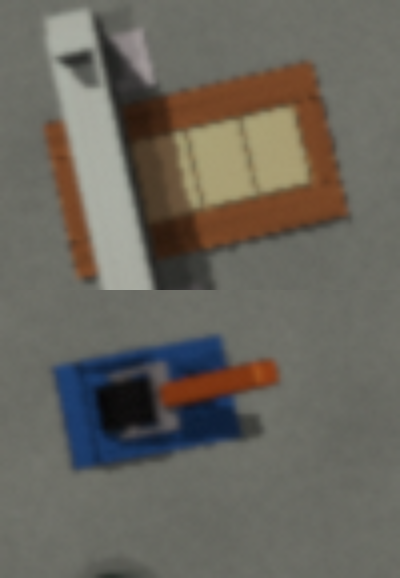

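The crops confirm the choice. The orange-handled roller stands on the small blue rest, with the wheel near (356,203). The large board has its open end on the right, with corners near (274,185), (282,224), (215,240) and (206,201), and the rail crosses its left part. Now I fit the poses.

Run:
```python
from fit import *
M=np.load('m.npy',allow_pickle=True).item()
def fit(L,p0,terms):
    def f(p):
        e=0
        for cam,m,ign in terms:
            q,_=poly(cam,p,L); e+=((q^m)&~ign).sum()/m.sum()
        return e
    best=None
    for da in(-.06,-.03,0,.03,.06):
        S=np.array([p0]+[np.array(p0)+np.eye(3)[i]*[.008,.008,.05] for i in range(3)]); S[:,2]+=da
        r=minimize(f,S[0],method='Nelder-Mead',options=dict(initial_simplex=S,xatol=1e-5,fatol=1e-5))
        if best is None or r.fun<best.fun: best=r
    return best.x,best.fun
no=np.zeros((384,512),bool)
dil=lambda m:cv2.dilate(m.astype(np.uint8),np.ones((5,5)))>0
B=box(0,-.105,.105,-.06,.06,0,.018)
x,e=fit(B,(.574,.099,1.8),[('top',M['top','board'],dil(M['top','rail']))]);print('board',x,np.degrees(x[2]),e)
corn=np.array([unproj('top',u,.018)for u in((274.2,185.5),(282,224),(215.5,239.5),(206.5,200.7))])
print(corn.mean(0)); d=(corn[2]+corn[3]-corn[0]-corn[1]);print(np.degrees(np.arctan2(d[1],d[0])),np.linalg.norm(d)/2)
R=box(0,-.085,.045,-.04,.04,0,.006)
x,e=fit(R,(.6,-.24,1.8),[('top',M['top','rest'],dil(M['top','roller']))]);print('rest',x,np.degrees(x[2]),e)
# roller handle: color orange in top
im=cv2.imread('pics/top0.png').astype(int); b,g,r=im[...,0],im[...,1],im[...,2]
o=(r>130)&(b<60)&(r-g>80); o[:,:325]=0;o[:180]=0;o[250:]=0;o[:,425:]=0
bl=(b>r+40)&(b>g+20);bl[:175]=0;bl[250:]=0;bl[:,:325]=0;bl[:,425:]=0
print('blue',bl.sum()); x,e=fit(R,(.6,-.24,1.8),[('top',bl,dil(M['top','roller']))]);print('rest2',x,np.degrees(x[2]),e)
for rad in (0,):
  H=[]
  for y in(-.009,.009):
    for s in(.042,.134):
      for w in(-.012,.012): H.append([-.574*s+.819*w, y, .028+.819*s+.574*w])
  H=np.array(H)
  x,e=fit(H,(.6,-.24,1.8),[('top',o,no)]);print('handle',x,np.degrees(x[2]),e,o.sum())
# rail: top flange
T=box(0,0,.004,-.113,.113,.135,.205)
for n in('top',):
    q=np.vstack([T,box(0,0,.04,-.113,.113,.135,.139)])
    x,e=fit(q,(.56,.13,1.8),[('top',M['top','rail'],no)]);print('rail',x,np.degrees(x[2]),e)
print(manip.sense()['t'],manip.sense()['orientation'])
```

```text
board [0.5725 0.0981 1.8213] 104.3523933713545 0.02581834946980175
[0.5713 0.0962 0.018 ]
103.50770372957388 0.2082970614323456
rest [ 0.602  -0.2399  1.7961] 102.907911991364 0.06508135168961202
blue 589
rest2 [ 0.6017 -0.2419  1.7705] 101.44337128998544 0.13412563667232597
handle [ 0.5912 -0.2348  1.8384] 105.33238863899554 71.66666666666667 3
rail [0.5586 0.1306 1.8149] 103.98416480426215 0.21346886912325286
1.5 [[ 0.9388  0.3446  0.0001]
 [ 0.3446 -0.9388 -0.0001]
 [ 0.      0.0002 -1.    ]]
```

```bash
cat > plan.py <<'E'
from h import *
from scipy.linalg import logm,expm
from scipy.spatial.transform import Rotation as Ro
np.set_printoptions(precision=4,suppress=True)
def tool(yaw):  # tool down along handle, y = -roller y
    a=np.radians(yaw); f=np.array([np.cos(a),np.sin(a),0]); l=np.array([-f[1],f[0],0])
    z=.574*f-np.array([0,0,.819]); z/=np.linalg.norm(z); y=-l
    return np.c_[np.cross(y,z),y,z]
def tcp(origin,yaw,s=.076):  # TCP for roller origin (lowest wheel point), s from axle
    R=tool(yaw); return np.array(origin)+[0,0,.022]-R[:,2]*s, R
def plan(p,R,n=None):
    s=manip.sense(); R0=np.array(s['orientation']); p0=np.array(s['position'])
    T=np.eye(4); U,_,Vt=np.linalg.svd(R0); R0=U@Vt
    T[:3,:3]=R0.T@R; T[:3,3]=R0.T@(np.array(p)-p0)
    ang=np.degrees(np.linalg.norm(Ro.from_matrix(T[:3,:3]).as_rotvec()))
    d=np.linalg.norm(T[:3,3])
    n=n or int(np.ceil(max(d/.038,ang/6.5,1)))
    S=expm(np.real(logm(T))/n); w=Ro.from_matrix(S[:3,:3]).as_rotvec(degrees=True)
    print('d',round(d,4),'ang',ang.round(2),'n',n,'row',(S[:3,3]/.1).round(4).tolist(),(w/360).round(5).tolist())
def st():
    s=manip.sense(); print(round(s['t'],2),np.array(s['position']),'F',np.array(s['force']).round(2),'w',round(s['grip_width'],4),'gf',s['grasp_force'],'q',np.array(s['joint_pos']).round(1))
ROL=(.5995,-.239,.006); RY=102.5
E
python3 -c "
from plan import *
plan(*tcp(ROL,RY,.206))"
```

```text
d 0.4667 ang 88.25 n 14 row [0.2869, 0.2095, 0.0931] [0.00498, 0.0057, -0.01579]
```

```bash
python3 -m pendant '[[1,0.287,0.21,0.093,0.005,0.0057,-0.0158],[1,0.287,0.21,0.093,0.005,0.0057,-0.0158],[1,0.287,0.21,0.093,0.005,0.0057,-0.0158],[1,0.287,0.21,0.093,0.005,0.0057,-0.0158],[1,0.287,0.21,0.093,0.005,0.0057,-0.0158],[1,0.287,0.21,0.093,0.005,0.0057,-0.0158],[1,0.287,0.21,0.093,0.005,0.0057,-0.0158]]' && python3 -m pendant '[[1,0.287,0.21,0.093,0.005,0.0057,-0.0158],[1,0.287,0.21,0.093,0.005,0.0057,-0.0158],[1,0.287,0.21,0.093,0.005,0.0057,-0.0158],[1,0.287,0.21,0.093,0.005,0.0057,-0.0158],[1,0.287,0.21,0.093,0.005,0.0057,-0.0158],[1,0.287,0.21,0.093,0.005,0.0057,-0.0158],[1,0.287,0.21,0.093,0.005,0.0057,-0.0158]]'
python3 - <<'E'
from plan import *
st(); plan(*tcp(ROL,RY,.206))
for c in('top','side'):
    im=snap(c)
    for n in('roller_axle','roller_grip','rest_seat'): print(c,n,[(round(d['p'],2),toworld(c,d['position'])) for d in manip.spot_point(c,n)][:2])
    t=proj(c,[[.6,-.25,.08]])[0].astype(int); h,w=60,80; y0,x0=max(t[1]-h,0),max(t[0]-w,0)
    cv2.imwrite(f'pics/{c}a.png',cv2.resize(im[y0:y0+120,x0:x0+160,::-1],(0,0),fx=4,fy=4))
a=cv2.imread('pics/topa.png');b=cv2.imread('pics/sidea.png')
cv2.imwrite('pics/a.png',cv2.resize(np.hstack([a[:,:],b]),(800,300)))
E
```

```text
t: 2.08
position: [0.4454, -0.5281, 0.1808]
orientation: [[0.484, 0.874, 0.047], [0.821, -0.473, 0.319], [0.301, -0.116, -0.946]]
force: [-0.1, -0.2, 0.0]
grip_width: 0.0856
grasp_force: 0.0
t: 2.67
position: [0.604, -0.3315, 0.182]
orientation: [[-0.183, 0.977, -0.107], [0.807, 0.212, 0.551], [0.562, 0.014, -0.827]]
force: [0.6, 0.8, 1.0]
grip_width: 0.0854
grasp_force: 0.0
2.67 [ 0.604  -0.3315  0.182 ] F [0.63 0.78 0.97] w 0.0854 gf 0.0 q [-43.7  65.4  72.3 125.9  18.9  28.9]
d 0.0345 ang 1.23 n 1 row [-0.1411, 0.1599, -0.2706] [0.00232, 0.00239, 0.00069]
top roller_axle [(0.66, array([ 0.5979, -0.2398,  0.0282])), (0.17, array([0.4837, 0.3241, 0.0017]))]
top roller_grip [(0.65, array([ 0.611 , -0.2935,  0.1073]))]
top rest_seat [(0.87, array([ 0.5975, -0.2421,  0.0083])), (0.72, array([ 0.8047, -0.1863,  0.0103]))]
side roller_axle [(0.77, array([ 0.6014, -0.2382,  0.0276]))]
side roller_grip [(0.6, array([ 0.6118, -0.2942,  0.1066]))]
side rest_seat [(0.86, array([ 0.8018, -0.1862,  0.0114])), (0.47, array([ 0.5982, -0.2384,  0.0089]))]
```

View pics/a.png

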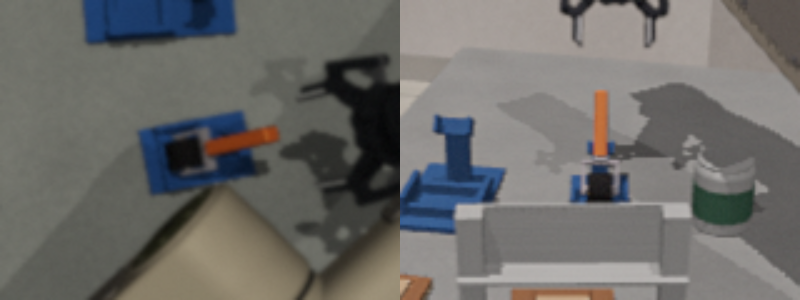

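The roller and rest agree with my estimates: in the enlarged picture the handle end is at about (275,133) and the open fingers are around it on the right. Joint 3 is at its range limit there, because the wrist is farther out than the TCP. I'll move in along the handle, which brings the wrist back into reach.

```bash
sed -i 's/^ROL=.*/ROL=(.5993,-.2397,.006); RY=102.5/' plan.py
python3 - <<'E'
from plan import *
p,R=tcp(ROL,RY,.150); plan(p+R[:,0]*.012,R,3)
p,R=tcp(ROL,RY,.076); plan(p,R,6)
E
```

```text
d 0.0364 ang 1.61 n 3 row [-0.0023, 0.0557, 0.1079] [0.00101, 0.0011, -6e-05]
d 0.1083 ang 1.61 n 6 row [-0.0197, 0.0266, 0.1775] [0.0005, 0.00055, -3e-05]
```

```bash
python3 -m pendant '[[1,0,0.056,0.108,0.001,0.001,0],[1,0,0.056,0.108,0.001,0.001,0],[1,0,0.056,0.108,0.001,0.001,0],[1,0,0,0,0,0,0]]'
python3 - <<'E'
from plan import *
st()
p,R=tcp(ROL,RY,.150); plan(p+R[:,0]*.012,R,1)
p,R=tcp(ROL,RY,.110); plan(p+R[:,0]*.006,R,3)
p,R=tcp(ROL,RY,.076); plan(p,R,6)
E
```

```text
t: 3.4
position: [0.6163, -0.3113, 0.1559]
orientation: [[-0.177, 0.976, -0.127], [0.799, 0.218, 0.561], [0.575, -0.002, -0.818]]
force: [0.3, 0.1, -0.9]
grip_width: 0.0852
grasp_force: 0.0
3.4 [ 0.6163 -0.3113  0.1559] F [ 0.32  0.09 -0.91] w 0.0852 gf 0.0 q [-41.9  65.2  67.5 122.2  19.4  30.3]
d 0.0035 ang 0.18 n 1 row [-0.0114, -0.0116, -0.0305] [-0.00044, -0.00025, -3e-05]
d 0.0377 ang 0.18 n 3 row [-0.0239, -0.0036, 0.1232] [-0.00015, -8e-05, -1e-05]
d 0.0722 ang 0.18 n 6 row [-0.022, -0.0017, 0.1182] [-7e-05, -4e-05, -0.0]
```

```bash
python3 -m pendant '[[1,-0.024,-0.004,0.123,0,0,0],[1,-0.024,-0.004,0.123,0,0,0],[1,-0.024,-0.004,0.123,0,0,0],[1,-0.02,0,0.113,0,0,0],[1,-0.02,0,0.113,0,0,0],[1,-0.02,0,0.113,0,0,0],[1,0,0,0,0,0,0]]'
python3 - <<'E'
from plan import *
st()
p,R=tcp(ROL,RY,.076); plan(p,R,1)
im=snap('top'); t=proj('top',[[.6,-.27,.08]])[0].astype(int); a=cv2.resize(im[t[1]-30:t[1]+30,t[0]-40:t[0]+40,::-1],(400,300))
im=snap('side'); t=proj('side',[[.6,-.27,.08]])[0].astype(int); b=cv2.resize(im[t[1]-30:t[1]+30,t[0]-40:t[0]+40,::-1],(400,300))
cv2.imwrite('pics/b.png',np.hstack([a,b]))
E
```

```text
t: 3.98
position: [0.6077, -0.2826, 0.0909]
orientation: [[-0.177, 0.976, -0.127], [0.799, 0.218, 0.561], [0.575, -0.003, -0.818]]
force: [-0.3, -0.1, 0.1]
grip_width: 0.0856
grasp_force: 0.0
3.98 [ 0.6077 -0.2826  0.0909] F [-0.28 -0.07  0.11] w 0.0856 gf 0.0 q [-40.7  58.5  44.4 105.4  20.   31.4]
d 0.0013 ang 0.18 n 1 row [-0.0033, 0.011, 0.0056] [-0.00045, -0.0002, -8e-05]
```

View pics/b.png

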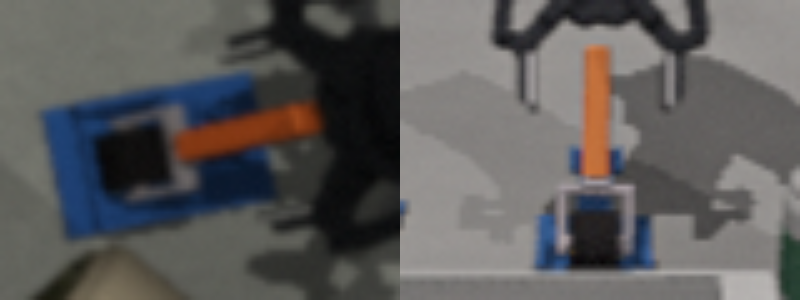

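The fingers straddle the handle symmetrically: at columns 528 and 668 in the side crop, with the handle at 597. I close now.

```bash
python3 -m pendant '[[0,0,0,0,0,0,0],[0,0,0,0,0,0,0],[0,0,0,0,0,0,0],[0,0,0,0,0,0,0],[0,0,0,0,0,0,0],[0,0,0,0,0,0,0],[0,0,0,0,0,0,0],[0,0,0,0,0,0,0]]'
python3 - <<'E'
from plan import *
st()
p,R=tcp(np.array(ROL),RY,.076); plan(p,R,1)
p0=np.array(manip.sense()['position'])
plan(p0+[0,0,.03],np.array(manip.sense()['orientation']),2)
plan(p0+[0,0,.07],np.array(manip.sense()['orientation']),3)
E
```

```text
t: 4.75
position: [0.6089, -0.2832, 0.0926]
orientation: [[-0.179, 0.976, -0.125], [0.8, 0.218, 0.559], [0.573, -0.0, -0.82]]
force: [0.1, -0.7, 2.1]
grip_width: 0.0174
grasp_force: 60.3
4.75 [ 0.6089 -0.2832  0.0926] F [ 0.09 -0.72  2.08] w 0.0174 gf 60.268070697784424 q [-40.7  58.4  44.7 105.5  20.   31.4]
d 0.0026 ang 0.13 n 1 row [-0.0059, 0.0004, 0.0248] [-0.00017, 0.00025, 0.00018]
d 0.03 ang 0.0 n 2 row [0.0859, -0.0, -0.123] [0.0, -0.0, -0.0]
d 0.07 ang 0.0 n 3 row [0.1336, -0.0001, -0.1913] [0.0, -0.0, -0.0]
```

```bash
python3 -m pendant '[[0,0.057,0,-0.082,0,0,0],[0,0.086,0,-0.123,0,0,0],[0,0.086,0,-0.123,0,0,0],[0,0.086,0,-0.123,0,0,0],[0,0.086,0,-0.123,0,0,0],[0,0,0,0,0,0,0],[0,0,0,0,0,0,0]]'
cat >> plan.py <<'E'
B=np.array([.5725,.0975]); BY=104.
F=np.array([np.cos(np.radians(BY)),np.sin(np.radians(BY))])
TCP0=np.array([.6089,-.2832,.0926]) # TCP when roller on seat
E
python3 - <<'E'
from plan import *
st()
im=snap('top');snap('side')
for c in('top','side'):
  for n in('roller_axle','roller_grip','roller'): print(c,n,[(round(d['p'],2),toworld(c,d['position'])) for d in manip.spot_point(c,n)][:2])
s=.0735 # measured along-handle
p,R=tcp(np.r_[B-F*.065,.060],BY,s); plan(p,R); print(p)
E
```

```text
t: 5.33
position: [0.6092, -0.2835, 0.1629]
orientation: [[-0.179, 0.976, -0.124], [0.801, 0.218, 0.558], [0.571, 0.0, -0.821]]
force: [0.1, 0.4, -2.8]
grip_width: 0.017
grasp_force: 60.1
5.33 [ 0.6092 -0.2835  0.1629] F [ 0.11  0.36 -2.81] w 0.017 gf 60.1045560836792 q [-40.7  58.1  53.8 114.9  20.   31.4]
top roller_axle [(0.83, array([ 0.598 , -0.2349,  0.0965]))]
top roller_grip [(0.79, array([ 0.6093, -0.2929,  0.1744]))]
top roller [(0.96, array([ 0.5946, -0.2433,  0.0728])), (0.63, array([0.5585, 0.133 , 0.0072]))]
side roller_axle [(0.73, array([0.4855, 0.3226, 0.0094])), (0.65, array([ 0.6013, -0.2415,  0.1008]))]
side roller_grip [(0.62, array([ 0.6103, -0.295 ,  0.1789])), (0.41, array([ 0.5984, -0.247 , -0.0029]))]
side roller [(0.54, array([ 0.601 , -0.2415,  0.0831]))]
d 0.2773 ang 1.41 n 8 row [0.2639, 0.0666, 0.2147] [0.00026, 0.0, -0.00041]
[ 0.5984 -0.0065  0.1422]
```

```bash
python3 -c "
from plan import *
p,R=tcp(np.r_[B-F*.065,.045],BY,.0785); plan(p,R,10); print(p)"
```

```text
d 0.2755 ang 1.41 n 10 row [0.2025, 0.0534, 0.179] [0.00021, 0.0, -0.00033]
[ 0.5991 -0.0093  0.1313]
```

```bash
python3 -m pendant '[[0,0.2,0.053,0.16,0,0,-0.0003],[0,0.2,0.053,0.17,0,0,-0.0003],[0,0.203,0.053,0.18,0.0003,0,-0.0003],[0,0.203,0.053,0.18,0.0003,0,-0.0003],[0,0.203,0.053,0.18,0.0003,0,-0.0003],[0,0.203,0.053,0.18,0.0003,0,-0.0003],[0,0.203,0.053,0.18,0.0003,0,-0.0003],[0,0.203,0.053,0.18,0.0003,0,-0.0003]]' && python3 -m pendant '[[0,0.203,0.053,0.18,0.0003,0,-0.0003],[0,0.203,0.053,0.18,0,0,-0.0003],[0,0,0,0,0,0,0]]'
python3 - <<'E'
from plan import *
st(); print(np.array(manip.sense()['orientation']))
im=snap('top');im2=snap('side')
for c in('top','side'):
  for n in('roller_axle','roller_grip','board','rail'):
    for d in manip.spot_point(c,n)[:2]:
      w=toworld(c,d['position']); e=w[:2]-B; print(c,n,round(d['p'],2),w,'board xy',e@F,e@[-F[1],F[0]])
p,R=tcp(np.r_[B-F*.065,.045],BY,.0785); plan(p,R,1)
t=proj('top',[[.5725,.0975,.05]])[0].astype(int); a=cv2.resize(im[t[1]-45:t[1]+45,t[0]-50:t[0]+70,::-1],(400,300))
t=proj('side',[[.58,.07,.08]])[0].astype(int); b=cv2.resize(im2[t[1]-45:t[1]+45,t[0]-60:t[0]+60,::-1],(400,300))
cv2.imwrite('pics/d.png',np.hstack([a,b]))
E
```

```text
t: 6.4
position: [0.6016, -0.0643, 0.1395]
orientation: [[-0.193, 0.972, -0.137], [0.796, 0.236, 0.557], [0.573, -0.001, -0.819]]
force: [0.4, 0.4, -1.1]
grip_width: 0.017
grasp_force: 59.9
t: 6.65
position: [0.5979, -0.0054, 0.1335]
orientation: [[-0.199, 0.969, -0.143], [0.793, 0.245, 0.557], [0.575, -0.002, -0.818]]
force: [-0.2, -0.4, -1.5]
grip_width: 0.0174
grasp_force: 60.0
6.65 [ 0.5979 -0.0054  0.1335] F [-0.19 -0.43 -1.53] w 0.0174 gf 60.01908302307129 q [-22.   38.3  11.9  86.3  27.6  48.2]
[[-0.1995  0.9695 -0.1426]
 [ 0.7933  0.2452  0.5573]
 [ 0.5752 -0.002  -0.818 ]]
top roller_axle 0.84 [0.5868 0.0406 0.0676] board xy -0.05867398260189885 -0.00010114456886071879
top roller_grip 0.97 [ 0.5988 -0.0161  0.1483] board xy -0.11661109446483325 0.0019651448655627784
top board 0.91 [ 0.8032  0.0836 -0.0025] board xy -0.0693123171852072 -0.22043664747799213
top board 0.69 [ 0.5725  0.0997 -0.0045] board xy 0.0021612690690426374 -0.0005792844120489179
top rail 0.89 [0.5583 0.129  0.0062] board xy 0.033973562333165445 0.006180168900088124
side board 0.97 [0.7989 0.086  0.0014] board xy -0.06592228435048995 -0.21690861585618482
side board 0.67 [ 0.5686  0.0978 -0.0005] board xy 0.0012291184029366066 0.003677345237115163
d 0.0031 ang 0.18 n 1 row [0.0095, 0.0003, 0.0297] [0.00018, 0.00017, -0.00044]
```

View pics/d.png

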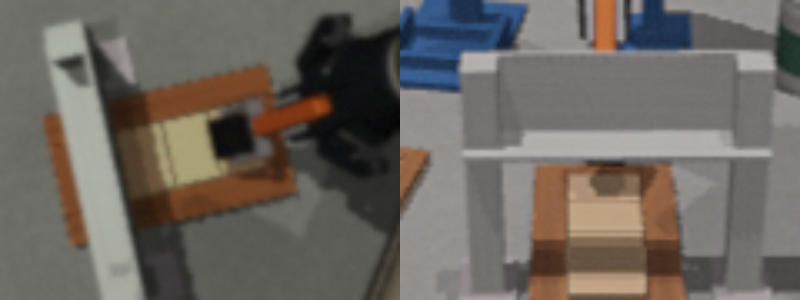

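The wheel is over tile 1 (top crop (230,135)), centred on the row. I lower it.

```bash
python3 -m pendant '[[0,-0.0575,0,0.082,0,0,0],[0,-0.0575,0,0.082,0,0,0],[0,0,0,0,0,0,0],[0,0,0,0,0,0,0]]'; python3 -m pendant '[[0,-0.0115,0,0.0164,0,0,0],[0,-0.00575,0,0.0082,0,0,0],[0,-0.00575,0,0.0082,0,0,0],[0,0,0,0,0,0,0]]'
```

```text
t: 7.48
position: [0.5987, -0.0105, 0.112]
orientation: [[-0.195, 0.971, -0.14], [0.795, 0.24, 0.557], [0.574, -0.003, -0.819]]
force: [-0.1, 1.0, -2.4]
grip_width: 0.0174
grasp_force: 59.8
t: 7.82
position: [0.5995, -0.0108, 0.1093]
orientation: [[-0.197, 0.971, -0.138], [0.796, 0.24, 0.556], [0.573, -0.001, -0.82]]
force: [-0.2, -0.7, -1.7]
grip_width: 0.0173
grasp_force: 59.9
```

```bash
python3 -m pendant '[[0,-0.00575,0,0.0082,0,0,0],[0,-0.00575,0,0.0082,0,0,0],[0,0,0,0,0,0,0]]';python3 -m pendant '[[0,-0.00575,0,0.0082,0,0,0],[0,-0.00575,0,0.0082,0,0,0],[0,0,0,0,0,0,0]]'
```

```text
t: 8.07
position: [0.5996, -0.0105, 0.108]
orientation: [[-0.197, 0.971, -0.138], [0.795, 0.24, 0.557], [0.574, 0.0, -0.819]]
force: [-0.0, -0.1, 2.1]
grip_width: 0.0173
grasp_force: 60.5
t: 8.32
position: [0.5997, -0.0106, 0.1059]
orientation: [[-0.197, 0.971, -0.138], [0.795, 0.24, 0.557], [0.573, 0.0, -0.819]]
force: [0.5, 0.5, 3.4]
grip_width: 0.0173
grasp_force: 60.5
```

```bash
python3 -m pendant '[[0,-0.00575,0,0.0082,0,0,0],[0,-0.00575,0,0.0082,0,0,0],[0,0,0,0,0,0,0]]';python3 -m pendant '[[0,-0.00575,0,0.0082,0,0,0],[0,0,0,0,0,0,0]]';python3 -m pendant '[[0,-0.00575,0,0.0082,0,0,0],[0,0,0,0,0,0,0]]'
```

```text
t: 8.57
position: [0.5998, -0.0105, 0.1039]
orientation: [[-0.197, 0.971, -0.137], [0.795, 0.24, 0.557], [0.574, 0.0, -0.819]]
force: [-0.1, -0.1, 5.8]
grip_width: 0.0174
grasp_force: 60.9
t: 8.73
position: [0.5999, -0.0104, 0.1035]
orientation: [[-0.197, 0.971, -0.137], [0.795, 0.24, 0.558], [0.574, 0.001, -0.819]]
force: [0.8, 0.4, 7.9]
grip_width: 0.0172
grasp_force: 61.3
t: 8.9
position: [0.6001, -0.0104, 0.1027]
orientation: [[-0.197, 0.971, -0.136], [0.795, 0.239, 0.558], [0.574, 0.002, -0.819]]
force: [-0.1, -0.0, 8.0]
grip_width: 0.0177
grasp_force: 61.3
```

```bash
python3 -m pendant '[[0,-0.00575,0,0.0082,0,0,0],[0,0,0,0,0,0,0]]';python3 -m pendant '[[0,-0.00575,0,0.0082,0,0,0],[0,0,0,0,0,0,0]]'; python3 -c "
from plan import *
R=np.array(manip.sense()['orientation']);print(R.T@np.r_[F,0]*.0025/.1, R.T@[0,0,-1])"
```

```text
t: 9.07
position: [0.6002, -0.0104, 0.1017]
orientation: [[-0.197, 0.971, -0.136], [0.795, 0.239, 0.558], [0.574, 0.002, -0.819]]
force: [0.9, 1.0, 8.6]
grip_width: 0.0173
grasp_force: 61.2
t: 9.23
position: [0.6002, -0.0104, 0.1007]
orientation: [[-0.197, 0.971, -0.136], [0.795, 0.239, 0.558], [0.574, 0.002, -0.819]]
force: [0.1, 0.1, 7.8]
grip_width: 0.017
grasp_force: 61.2
[ 0.0205 -0.0001  0.0143] [-0.5739 -0.0018  0.8189]
```

```bash
python3 -m pendant '[[0,0.0082,0,0.0057,0,0,0],[0,0.0082,0,0.0057,0,0,0],[0,0.0082,0,0.0057,0,0,0],[0,0.0082,0,0.0057,0,0,0],[0,0.0082,0,0.0057,0,0,0],[0,0.0082,0,0.0057,0,0,0],[0,0.0082,0,0.0057,0,0,0],[0,0.0082,0,0.0057,0,0,0]]'
python3 - <<'E'
from plan import *
for k in range(2):
  for c in('top','side'):
    snap(c)
    for n in('roller_axle','roller_grip'):
      for d in manip.spot_point(c,n)[:1]:
        w=toworld(c,d['position']); e=w[:2]-B; print(c,n,round(d['p'],2),w,'board xy',e@F,e@[-F[1],F[0]])
s=manip.sense();p=np.array(s['position'])-np.array(s['orientation'])[:,2]*-.0785; e=p[:2]-B; print(p,e@F)
E
```

```text
t: 9.9
position: [0.5984, -0.0027, 0.1007]
orientation: [[-0.197, 0.971, -0.136], [0.795, 0.24, 0.557], [0.574, 0.002, -0.819]]
force: [1.4, 0.3, 8.7]
grip_width: 0.0176
grasp_force: 61.2
top roller_axle 0.97 [0.5843 0.0463 0.04  ] board xy -0.05255754966765635 0.0009889093714292548
top roller_grip 0.71 [ 0.5951 -0.0119  0.1102] board xy -0.11157596720449475 0.004563396033162024
side roller_axle 0.54 [0.5861 0.0438 0.0407] board xy -0.05536071446140739 -0.00018718224972329351
side roller_grip 0.54 [ 0.6008 -0.0121  0.1151] board xy -0.11320370349395724 -0.0009648917049680963
top roller_axle 0.56 [0.5847 0.047  0.0402] board xy -0.051993101853686254 0.0003537768313710968
top roller_grip 0.59 [ 0.599  -0.0113  0.1123] board xy -0.11195287087098794 0.0006249106065288283
side roller_axle 0.52 [0.5862 0.047  0.0435] board xy -0.05227050487143486 -0.0010439877060864663
side roller_grip 0.51 [ 0.6009 -0.0159  0.1154] board xy -0.11685865528022447 -8.351891782895987e-05
[0.5876 0.0412 0.0364] -0.05830929613048489
```

```bash
python3 -m pendant '[[0,0.0082,0,0.0057,0,0,0],[0,0.0082,0,0.0057,0,0,0],[0,0.0082,0,0.0057,0,0,0],[0,0.0082,0,0.0057,0,0,0],[0,0.0082,0,0.0057,0,0,0],[0,0.0082,0,0.0057,0,0,0],[0,0.0082,0,0.0057,0,0,0],[0,0.0082,0,0.0057,0,0,0]]'; python3 -m pendant '[[0,0.0082,0,0.0057,0,0,0],[0,0.0082,0,0.0057,0,0,0],[0,0.0082,0,0.0057,0,0,0],[0,0.0082,0,0.0057,0,0,0],[0,0.0082,0,0.0057,0,0,0],[0,0.0082,0,0.0057,0,0,0],[0,0.0082,0,0.0057,0,0,0],[0,0.0082,0,0.0057,0,0,0]]';python3 -c "
from plan import *
for k in range(2):
  for c in('top','side'):
    snap(c)
    for n in('roller_axle',):
      for d in manip.spot_point(c,n)[:1]:
        w=toworld(c,d['position']); e=w[:2]-B; print(c,n,round(d['p'],2),w,'board xy',e@F,e@[-F[1],F[0]])"
```

```text
t: 11.17
position: [0.5968, 0.0039, 0.1009]
orientation: [[-0.198, 0.971, -0.135], [0.796, 0.239, 0.556], [0.572, 0.002, -0.82]]
force: [0.2, -4.0, 9.4]
grip_width: 0.0175
grasp_force: 61.6
t: 11.83
position: [0.5946, 0.0127, 0.1007]
orientation: [[-0.197, 0.971, -0.136], [0.795, 0.24, 0.557], [0.574, 0.002, -0.819]]
force: [0.3, -0.2, 7.8]
grip_width: 0.0173
grasp_force: 61.1
top roller_axle 0.64 [0.5777 0.0623 0.0386] board xy -0.03538185694735373 0.003449462487330926
side roller_axle 0.54 [0.5832 0.0618 0.0419] board xy -0.03727779383789757 -0.0017715129333407624
top roller_axle 0.94 [0.5781 0.0596 0.04  ] board xy -0.038133374231639754 0.00373534542242785
side roller_axle 0.85 [0.5809 0.0623 0.0404] board xy -0.0362087756694114 0.00032178944007510126
```

```bash
python3 -m pendant '[[0,0.0102,0,0.0071,0,0,0],[0,0.0102,0,0.0071,0,0,0],[0,0.0102,0,0.0071,0,0,0],[0,0.0102,0,0.0071,0,0,0],[0,0.0102,0,0.0071,0,0,0],[0,0.0102,0,0.0071,0,0,0],[0,0.0102,0,0.0071,0,0,0],[0,0.0102,0,0.0071,0,0,0]]'; python3 -m pendant '[[0,0.0102,0,0.0071,0,0,0],[0,0.0102,0,0.0071,0,0,0],[0,0.0102,0,0.0071,0,0,0],[0,0.0102,0,0.0071,0,0,0],[0,0.0102,0,0.0071,0,0,0],[0,0.0102,0,0.0071,0,0,0],[0,0.0102,0,0.0071,0,0,0],[0,0.0102,0,0.0071,0,0,0]]';python3 -m pendant '[[0,0.0102,0,0.0071,0,0,0],[0,0.0102,0,0.0071,0,0,0],[0,0.0102,0,0.0071,0,0,0],[0,0.0102,0,0.0071,0,0,0],[0,0.0102,0,0.0071,0,0,0],[0,0.0102,0,0.0071,0,0,0],[0,0.0102,0,0.0071,0,0,0],[0,0.0102,0,0.0071,0,0,0]]';python3 -c "
from plan import *
for k in range(2):
  for c in('top','side'):
    snap(c)
    for n in('roller_axle',):
      for d in manip.spot_point(c,n)[:1]:
        w=toworld(c,d['position']); e=w[:2]-B; print(c,n,round(d['p'],2),w,'board xy',e@F,e@[-F[1],F[0]])
s=manip.sense();p=np.array(s['position']);e=p[:2]-B;print(e@F,e@[-F[1],F[0]])"
```

```text
t: 12.9
position: [0.5922, 0.0225, 0.1007]
orientation: [[-0.197, 0.971, -0.136], [0.795, 0.24, 0.557], [0.574, 0.002, -0.819]]
force: [0.4, -1.2, 7.9]
grip_width: 0.0173
grasp_force: 61.0
t: 13.57
position: [0.5898, 0.0321, 0.1007]
orientation: [[-0.197, 0.971, -0.136], [0.795, 0.24, 0.557], [0.574, 0.002, -0.819]]
force: [0.3, -0.7, 9.4]
grip_width: 0.0174
grasp_force: 61.0
t: 14.23
position: [0.5877, 0.0411, 0.1009]
orientation: [[-0.198, 0.971, -0.135], [0.796, 0.24, 0.556], [0.572, 0.002, -0.82]]
force: [0.5, -4.8, 12.1]
grip_width: 0.0175
grasp_force: 61.7
top roller_axle 0.82 [0.571  0.0879 0.0386] board xy -0.00899549199334405 0.0037472768525258467
side roller_axle 0.75 [0.5728 0.0893 0.0437] board xy -0.008017272739776028 0.0017147467629723995
top roller_axle 0.67 [0.5721 0.0908 0.0391] board xy -0.0064312458762243495 0.0020451185264428323
side roller_axle 0.6 [0.574  0.0915 0.0385] board xy -0.006231204875123423 -2.1028645941809585e-05
-0.058432666563104294 -0.001037019244490036
```

```bash
python3 -m pendant '[[0,0.0082,0,0.0057,0,0,0],[0,0.0082,0,0.0057,0,0,0],[0,0.0082,0,0.0057,0,0,0],[0,0.0082,0,0.0057,0,0,0],[0,0.0082,0,0.0057,0,0,0],[0,0.0082,0,0.0057,0,0,0],[0,0.0102,0,0.0071,0,0,0],[0,0.0102,0,0.0071,0,0,0]]'; python3 -m pendant '[[0,0.0102,0,0.0071,0,0,0],[0,0.0102,0,0.0071,0,0,0],[0,0.0102,0,0.0071,0,0,0],[0,0.0102,0,0.0071,0,0,0],[0,0.0102,0,0.0071,0,0,0],[0,0.0102,0,0.0071,0,0,0],[0,0.0102,0,0.0071,0,0,0],[0,0.0102,0,0.0071,0,0,0]]';python3 -m pendant '[[0,0.0102,0,0.0071,0,0,0],[0,0.0102,0,0.0071,0,0,0],[0,0.0102,0,0.0071,0,0,0],[0,0.0102,0,0.0071,0,0,0],[0,0.0102,0,0.0071,0,0,0],[0,0.0102,0,0.0071,0,0,0],[0,0.0102,0,0.0071,0,0,0],[0,0.0102,0,0.0071,0,0,0]]';python3 -c "
from plan import *
for k in range(2):
  for c in('top','side'):
    snap(c)
    for n in('roller_axle','roller_grip'):
      for d in manip.spot_point(c,n)[:1]:
        w=toworld(c,d['position']); e=w[:2]-B; print(c,n,round(d['p'],2),w,'board xy',e@F,e@[-F[1],F[0]])
s=manip.sense();p=np.array(s['position']);e=p[:2]-B;print(e@F,e@[-F[1],F[0]],s['joint_pos'])"
```

```text
t: 15.3
position: [0.5855, 0.0496, 0.1008]
orientation: [[-0.197, 0.971, -0.136], [0.795, 0.239, 0.557], [0.573, 0.002, -0.819]]
force: [-1.0, 0.1, 6.8]
grip_width: 0.0175
grasp_force: 61.2
t: 15.97
position: [0.583, 0.0597, 0.1007]
orientation: [[-0.197, 0.971, -0.136], [0.795, 0.24, 0.557], [0.574, 0.002, -0.819]]
force: [0.7, -0.3, 8.5]
grip_width: 0.0174
grasp_force: 61.0
t: 16.63
position: [0.5806, 0.0693, 0.1007]
orientation: [[-0.197, 0.971, -0.136], [0.795, 0.24, 0.557], [0.574, 0.002, -0.819]]
force: [-0.2, -0.8, 7.8]
grip_width: 0.0173
grasp_force: 61.0
top roller_axle 0.56 [ 0.6003 -0.2435  0.0077] board xy -0.3376461426557297 0.05551812063022149
top roller_grip 0.71 [0.5789 0.0622 0.1134] board xy -0.0358160736593219 0.002340583036416607
side roller_axle 0.57 [0.5671 0.1168 0.0415] board xy 0.0200073110724174 0.0005586610431431581
top roller_axle 0.73 [0.5646 0.1192 0.039 ] board xy 0.022962123782354918 0.0024404746754962577
top roller_grip 0.66 [0.5801 0.0605 0.1144] board xy -0.03777654439015217 0.0015624016171141184
side roller_axle 0.61 [0.5703 0.1175 0.0417] board xy 0.019976021541303873 -0.002740682802884108
-0.029183074240354955 -0.0010173016572069388 [-16.267   35.044    1.7101  75.9755  29.8172  54.6414]
```

```bash
python3 -m pendant '[[0,0.0102,0,0.0071,0,0,0],[0,0.0102,0,0.0071,0,0,0],[0,0.0102,0,0.0071,0,0,0],[0,0.0102,0,0.0071,0,0,0],[0,0.0102,0,0.0071,0,0,0],[0,0.0102,0,0.0071,0,0,0],[0,0.0082,0,0.0057,0,0,0],[0,0.0082,0,0.0057,0,0,0]]'; python3 -m pendant '[[0,0.0082,0,0.0057,0,0,0],[0,0.0082,0,0.0057,0,0,0],[0,0.0082,0,0.0057,0,0,0],[0,0.0082,0,0.0057,0,0,0],[0,0.0082,0,0.0057,0,0,0],[0,0.0082,0,0.0057,0,0,0],[0,0.0082,0,0.0057,0,0,0],[0,0.0082,0,0.0057,0,0,0]]';python3 -m pendant '[[0,0.0082,0,0.0057,0,0,0],[0,0.0082,0,0.0057,0,0,0],[0,0.0082,0,0.0057,0,0,0],[0,0.0082,0,0.0057,0,0,0],[0,0.0082,0,0.0057,0,0,0],[0,0.0082,0,0.0057,0,0,0],[0,0.0102,0,0.0071,0,0,0],[0,0.0102,0,0.0071,0,0,0]]';python3 -c "
from plan import *
im=snap('top');im2=snap('side')
for c in('top','side'):
    for n in('roller_axle','roller_grip'):
      for d in manip.spot_point(c,n)[:1]:
        w=toworld(c,d['position']); e=w[:2]-B; print(c,n,round(d['p'],2),w,'board xy',e@F,e@[-F[1],F[0]])
s=manip.sense();p=np.array(s['position']);e=p[:2]-B;print(e@F,e@[-F[1],F[0]])
t=proj('top',[[.5725,.0975,.05]])[0].astype(int); a=cv2.resize(im[t[1]-45:t[1]+45,t[0]-60:t[0]+60,::-1],(400,300))
t=proj('side',[[.58,.07,.08]])[0].astype(int); b=cv2.resize(im2[t[1]-45:t[1]+45,t[0]-60:t[0]+60,::-1],(400,300))
cv2.imwrite('pics/e.png',np.hstack([a,b]))"
```

```text
t: 17.9
position: [0.5783, 0.0785, 0.1007]
orientation: [[-0.197, 0.971, -0.136], [0.795, 0.24, 0.557], [0.574, 0.002, -0.819]]
force: [0.3, 0.8, 8.3]
grip_width: 0.0174
grasp_force: 61.0
t: 18.57
position: [0.5768, 0.0852, 0.101]
orientation: [[-0.198, 0.971, -0.135], [0.796, 0.239, 0.556], [0.572, 0.002, -0.82]]
force: [0.3, -3.7, 9.9]
grip_width: 0.0174
grasp_force: 61.7
t: 19.23
position: [0.5744, 0.0944, 0.1007]
orientation: [[-0.197, 0.971, -0.136], [0.795, 0.24, 0.557], [0.574, 0.002, -0.819]]
force: [1.0, -0.8, 7.5]
grip_width: 0.0176
grasp_force: 61.0
top roller_axle 0.72 [0.5601 0.1408 0.038 ] board xy 0.04497754768015002 0.0015160729649499993
top roller_grip 0.76 [0.5724 0.0856 0.114 ] board xy -0.011522529293151704 0.002987357452751536
side roller_axle 0.65 [0.5591 0.1441 0.0412] board xy 0.0484845312734543 0.001720904782711865
side roller_grip 0.69 [0.574  0.085  0.1153] board xy -0.012485681010761633 0.0015231859193817576
-0.0033136224656747006 -0.0010430528650452182
```

View pics/e.png

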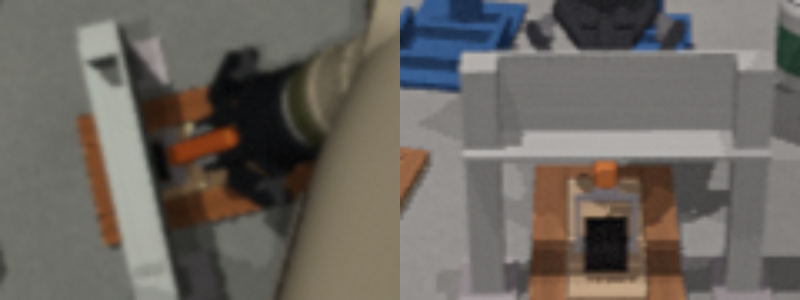

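The wheel is under the rail and the gripper stays well clear of it. I do the last 24 mm.

```bash
python3 -m pendant '[[0,0.0102,0,0.0071,0,0,0],[0,0.0102,0,0.0071,0,0,0],[0,0.0102,0,0.0071,0,0,0],[0,0.0102,0,0.0071,0,0,0],[0,0.0102,0,0.0071,0,0,0],[0,0.0102,0,0.0071,0,0,0],[0,0.0102,0,0.0071,0,0,0],[0,0.0102,0,0.0071,0,0,0]]'; python3 -m pendant '[[0,0.0102,0,0.0071,0,0,0],[0,0.0102,0,0.0071,0,0,0],[0,0.0102,0,0.0071,0,0,0],[0,0.0102,0,0.0071,0,0,0],[0,0.0102,0,0.0071,0,0,0],[0,0.0102,0,0.0071,0,0,0],[0,0.0102,0,0.0071,0,0,0],[0,0.0102,0,0.0071,0,0,0]]'; python3 -m pendant '[[0,0.0102,0,0.0071,0,0,0],[0,0.0102,0,0.0071,0,0,0],[0,0.0102,0,0.0071,0,0,0],[0,0.0102,0,0.0071,0,0,0],[0,0,0,0,0,0,0],[0,0,0,0,0,0,0]]';python3 -c "
from plan import *
for k in range(2):
  for c in('top','side'):
    snap(c)
    for n in('roller_axle','roller_grip'):
      for d in manip.spot_point(c,n)[:1]:
        w=toworld(c,d['position']); e=w[:2]-B; print(c,n,round(d['p'],2),w,'board xy',e@F,e@[-F[1],F[0]])
s=manip.sense();p=np.array(s['position']);e=p[:2]-B;print(e@F,e@[-F[1],F[0]])
"
```

```text
t: 20.2
position: [0.572, 0.1041, 0.1007]
orientation: [[-0.197, 0.971, -0.136], [0.795, 0.24, 0.557], [0.574, 0.002, -0.819]]
force: [-0.3, 0.0, 7.4]
grip_width: 0.0171
grasp_force: 60.9
t: 20.87
position: [0.5696, 0.1138, 0.1008]
orientation: [[-0.197, 0.971, -0.136], [0.795, 0.24, 0.557], [0.574, 0.002, -0.819]]
force: [0.9, -0.1, 6.9]
grip_width: 0.0172
grasp_force: 60.9
t: 21.37
position: [0.5683, 0.1188, 0.1007]
orientation: [[-0.198, 0.971, -0.136], [0.795, 0.24, 0.558], [0.574, 0.002, -0.819]]
force: [-0.1, -0.1, 6.7]
grip_width: 0.0174
grasp_force: 60.9
top roller_axle 0.6 [0.553  0.1693 0.0393] board xy 0.07434435046355359 0.0015334370919997382
top roller_grip 0.64 [0.5673 0.1107 0.1121] board xy 0.014065900133685416 0.0018363299542104442
side roller_axle 0.95 [0.5553 0.1666 0.0439] board xy 0.0712169143542161 -2.2576860977869425e-05
side roller_grip 0.76 [0.5706 0.108  0.117 ] board xy 0.010632205993864143 -0.0007273462418057072
top roller_axle 0.61 [0.5567 0.1673 0.0399] board xy 0.07153955674302533 -0.001558778668355322
top roller_grip 0.61 [0.5601 0.1312 0.005 ] board xy 0.03572825977067874 0.0038893715920801618
side roller_axle 0.87 [0.5528 0.1657 0.0414] board xy 0.07091589634284694 0.002653618447464228
side roller_grip 0.68 [0.5716 0.1083 0.1163] board xy 0.010732386584232168 -0.0017334336986380042
0.021592018662464862 -0.0011031116574775775
```

```bash
python3 -m pendant '[[0,0.0102,0,0.0071,0,0,0],[0,0.0102,0,0.0071,0,0,0],[0,0.0102,0,0.0071,0,0,0],[0,0,0,0,0,0,0],[0,0,0,0,0,0,0],[0,0,0,0,0,0,0]]';python3 -m pendant '[[0,0.023,0,-0.033,0,0,0],[0,0.023,0,-0.033,0,0,0],[0,-0.1,0,-0.07,0,0,0],[0,-0.205,0,-0.143,0,0,0],[0,-0.205,0,-0.143,0,0,0],[0,-0.205,0,-0.143,0,0,0],[0,-0.205,0,-0.143,0,0,0],[0,0,0,0,0,0,0]]'
python3 - <<'E'
from plan import *
st()
for k in range(3):
  for c in('top','side'):
    im=snap(c)
    if k==0:
      t=proj(c,[[.5725,.0975,.05]])[0].astype(int); cv2.imwrite(f'pics/g{c}.png',cv2.resize(im[t[1]-45:t[1]+45,t[0]-60:t[0]+60,::-1],(400,300)))
    for n in('roller_axle','roller_grip'):
      for d in manip.spot_point(c,n)[:1]: print(c,n,round(d['p'],2),toworld(c,d['position']))
cv2.imwrite('pics/g.png',np.hstack([cv2.imread('pics/gtop.png'),cv2.imread('pics/gside.png')]))
p=TCP0+[0,0,.075]; plan(p,tool(RY))
E
```

```text
t: 22.47
position: [0.5675, 0.1224, 0.1007]
orientation: [[-0.198, 0.971, -0.136], [0.795, 0.24, 0.558], [0.574, 0.002, -0.819]]
force: [1.1, 1.0, 7.0]
grip_width: 0.0172
grasp_force: 61.0
t: 23.13
position: [0.5952, 0.0073, 0.1061]
orientation: [[-0.194, 0.972, -0.135], [0.798, 0.237, 0.554], [0.571, -0.0, -0.821]]
force: [0.4, -0.4, -2.0]
grip_width: 0.0174
grasp_force: 59.9
23.13 [0.5952 0.0073 0.1061] F [ 0.35 -0.43 -1.95] w 0.0174 gf 59.907376170158386 q [-21.1  38.2   8.   81.5  28.   49.8]
top roller_axle 0.88 [0.5804 0.0559 0.0445]
top roller_grip 0.95 [ 0.5957 -0.0014  0.1187]
side roller_axle 0.49 [0.5826 0.0622 0.0496]
side roller_grip 0.51 [0.5934 0.0018 0.1215]
top roller_axle 0.59 [0.5792 0.062  0.0457]
top roller_grip 0.89 [0.5912 0.0017 0.1173]
side roller_axle 0.76 [0.5811 0.0605 0.0483]
side roller_grip 0.29 [ 0.5733  0.0966 -0.0001]
top roller_axle 0.9 [0.5794 0.0639 0.0441]
top roller_grip 0.79 [0.5926 0.0044 0.12  ]
side roller_axle 0.78 [0.5815 0.0628 0.0454]
side roller_grip 0.62 [0.5952 0.0018 0.1226]
d 0.3026 ang 1.41 n 8 row [-0.2557, -0.0666, -0.2706] [-0.00029, 2e-05, 0.00039]
```

View pics/g.png

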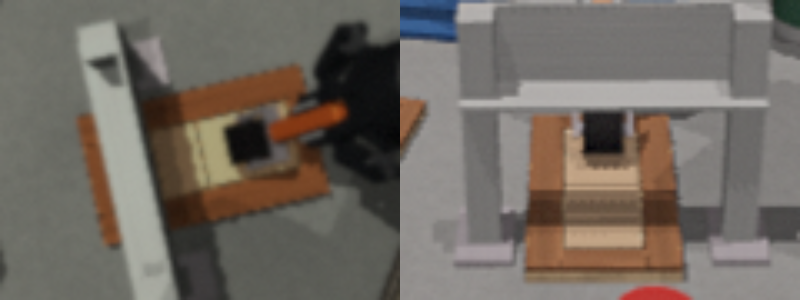

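All tiles look flush in the side crop; the last row near (605,235) shows no raised edge. The roller has pitched about 4.5° in the grip, so I return it with the tool tilted that much less.

```bash
cat >> plan.py <<'E'
def place(dz,deg=4.5,dx=.0076):
    R=tool(RY); R=R@Ro.from_rotvec([0,DIR*np.radians(deg),0]).as_matrix()
    return np.array([.5991,-.2393,.0282+dz])-R@[dx,0,.0782],R
DIR=1
if tool(RY)[2,2]<(tool(RY)@Ro.from_rotvec([0,.05,0]).as_matrix())[2,2]: DIR=-1
E
python3 -c "
from plan import *
p,R=place(.06); print(p,R); plan(p,R,9)
s=manip.sense();T=np.array(s['orientation']);print(T.T@[0,0,1])"
```

```text
[ 0.6091 -0.2845  0.1517] [[-0.1864  0.9763 -0.1099]
 [ 0.841   0.2164  0.4959]
 [ 0.5079  0.     -0.8614]]
d 0.3011 ang 4.66 n 9 row [-0.2464, -0.0592, -0.2185] [-0.00025, -0.00137, 0.00036]
[ 0.573  -0.0006 -0.8195]
```

```bash
python3 -m pendant '[[0,0.1,0,-0.143,0,0,0],[0,0.129,0,-0.184,0,0,0],[0,0.1,0,-0.143,0,0,0],[0,0,0,0,0,0,0],[0,0,0,0,0,0,0]]'; python3 -c "
from plan import *
p,R=place(.06); plan(p,R,10)"
```

```text
t: 24.45
position: [0.5943, 0.0126, 0.1653]
orientation: [[-0.198, 0.971, -0.136], [0.796, 0.24, 0.555], [0.572, 0.001, -0.82]]
force: [-0.9, -0.6, -2.3]
grip_width: 0.0176
grasp_force: 60.1
d 0.2978 ang 4.57 n 10 row [-0.253, -0.0538, -0.1476] [-0.00019, -0.00121, 0.00034]
```

```bash
python3 -m pendant '[[0,-0.253,-0.054,-0.148,-0.0002,-0.0012,0.0003],[0,-0.253,-0.054,-0.148,-0.0002,-0.0012,0.0003],[0,-0.253,-0.054,-0.148,-0.0002,-0.0012,0.0003],[0,-0.253,-0.054,-0.148,-0.0002,-0.0012,0.0003],[0,-0.253,-0.054,-0.148,-0.0002,-0.0012,0.0003],[0,-0.253,-0.054,-0.148,-0.0002,-0.0012,0.0003],[0,-0.253,-0.054,-0.148,-0.0002,-0.0012,0.0003],[0,-0.253,-0.054,-0.148,-0.0002,-0.0012,0.0003]]'; python3 -m pendant '[[0,-0.253,-0.054,-0.148,-0.0002,-0.0012,0.0003],[0,-0.253,-0.054,-0.148,-0.0002,-0.0012,0.0003],[0,0,0,0,0,0,0],[0,0,0,0,0,0,0],[0,0,0,0,0,0,0]]'
python3 - <<'E'
from plan import *
p,R=place(.06); plan(p,R,1); plan(*place(.02),3)
D={}
for k in range(4):
  for c in('top','side'):
    im=snap(c)
    for n in('roller_axle','roller_grip'):
      for d in manip.spot_point(c,n)[:1]: D.setdefault(n,[]).append(toworld(c,d['position']))
a=np.median(D['roller_axle'],0);g=np.median(D['roller_grip'],0);print(a,g,g-a,np.degrees(np.arctan2(np.hypot(*(g-a)[:2]),(g-a)[2])))
E
```

```text
t: 25.12
position: [0.6056, -0.2259, 0.1499]
orientation: [[-0.188, 0.975, -0.118], [0.831, 0.223, 0.51], [0.524, -0.002, -0.852]]
force: [0.4, -0.3, -3.0]
grip_width: 0.0175
grasp_force: 59.9
t: 25.53
position: [0.6082, -0.2839, 0.1493]
orientation: [[-0.186, 0.976, -0.113], [0.839, 0.218, 0.499], [0.512, -0.002, -0.859]]
force: [-0.3, 0.7, -2.4]
grip_width: 0.0175
grasp_force: 59.9
d 0.0026 ang 0.3 n 1 row [0.0058, 0.0077, -0.0246] [-0.00036, -0.00074, 5e-05]
d 0.0376 ang 0.3 n 3 row [-0.0662, 0.0027, 0.1064] [-0.00012, -0.00025, 2e-05]
[ 0.5979 -0.2414  0.0856] [ 0.6076 -0.2917  0.1659] [ 0.0096 -0.0503  0.0803] 32.515437795133316
```

```bash
python3 -m pendant '[[0,-0.066,0.003,0.106,0,0,0],[0,-0.066,0.003,0.106,0,0,0],[0,-0.066,0.003,0.106,0,0,0],[0,0,0,0,0,0,0],[0,0,0,0,0,0,0]]'
python3 - <<'E'
from plan import *
plan(*place(.02),1); plan(*place(.003),3)
im=snap('top'); t=proj('top',[[.6,-.26,.05]])[0].astype(int); a=cv2.resize(im[t[1]-30:t[1]+30,t[0]-40:t[0]+40,::-1],(400,300))
im=snap('side'); t=proj('side',[[.6,-.26,.05]])[0].astype(int); b=cv2.resize(im[t[1]-30:t[1]+30,t[0]-40:t[0]+40,::-1],(400,300))
cv2.imwrite('pics/i.png',np.hstack([a,b]))
E
```

```text
t: 27.15
position: [0.6092, -0.2845, 0.1132]
orientation: [[-0.187, 0.976, -0.113], [0.839, 0.218, 0.499], [0.511, -0.001, -0.859]]
force: [0.7, -0.5, -2.3]
grip_width: 0.0175
grasp_force: 59.7
d 0.0015 ang 0.26 n 1 row [-0.0072, -0.0007, 0.013] [-0.00036, -0.0006, 0.00015]
d 0.0185 ang 0.26 n 3 row [-0.0313, -0.0002, 0.0531] [-0.00012, -0.0002, 5e-05]
```

View pics/i.png

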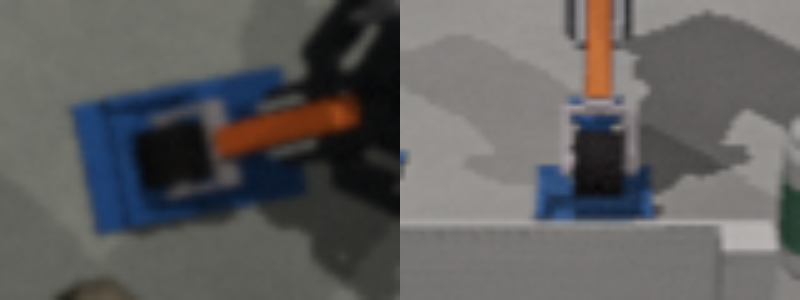

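The wheel is centred above its place (side crop: wheel at column 598, rest 537 to 655). I lower it.

```bash
python3 -m pendant '[[0,-0.031,0,0.053,0,0,0],[0,-0.031,0,0.053,0,0,0],[0,-0.02,0,0.035,0,0,0],[0,0,0,0,0,0,0],[0,0,0,0,0,0,0]]'; python3 -m pendant '[[0,-0.01,0,0.017,0,0,0],[0,0,0,0,0,0,0]]';python3 -m pendant '[[0,-0.01,0,0.017,0,0,0],[0,0,0,0,0,0,0]]'; python3 -c "
from plan import *
plan(*place(0),1)"
```

```text
t: 27.67
position: [0.6093, -0.2847, 0.0968]
orientation: [[-0.187, 0.976, -0.112], [0.839, 0.218, 0.498], [0.51, -0.001, -0.86]]
force: [-0.3, -0.8, -2.2]
grip_width: 0.0172
grasp_force: 59.9
t: 27.83
position: [0.6096, -0.2849, 0.0952]
orientation: [[-0.188, 0.976, -0.112], [0.84, 0.218, 0.497], [0.51, -0.0, -0.86]]
force: [0.9, 0.4, -3.3]
grip_width: 0.017
grasp_force: 59.9
t: 28.0
position: [0.6095, -0.2843, 0.0934]
orientation: [[-0.187, 0.976, -0.112], [0.839, 0.218, 0.498], [0.511, -0.0, -0.86]]
force: [-0.2, 2.3, -2.5]
grip_width: 0.0172
grasp_force: 59.9
d 0.0018 ang 0.21 n 1 row [-0.0089, -0.0043, 0.0145] [-0.00019, -0.00049, 0.00022]
```

```bash
python3 -m pendant '[[0,-0.005,0,0.009,0,0,0],[0,0,0,0,0,0,0]]';python3 -m pendant '[[0,-0.005,0,0.009,0,0,0],[0,0,0,0,0,0,0]]'
```

```text
t: 28.17
position: [0.6095, -0.2843, 0.0928]
orientation: [[-0.188, 0.976, -0.112], [0.839, 0.218, 0.498], [0.511, -0.0, -0.86]]
force: [-0.9, 1.7, -0.4]
grip_width: 0.0173
grasp_force: 60.1
t: 28.33
position: [0.6095, -0.2843, 0.0926]
orientation: [[-0.188, 0.976, -0.111], [0.839, 0.218, 0.498], [0.51, 0.0, -0.86]]
force: [-0.9, 2.0, 3.7]
grip_width: 0.0175
grasp_force: 60.6
```

```bash
python3 -m pendant '[[0,-0.005,0,0.009,0,0,0],[0,0,0,0,0,0,0]]'
python3 - <<'E'
from plan import *
D={}
for k in range(4):
  for c in('top','side'):
    im=snap(c)
    for n in('roller_axle','roller_grip'):
      for d in manip.spot_point(c,n)[:1]: D.setdefault(n,[]).append(toworld(c,d['position']))
a=np.median(D['roller_axle'],0);g=np.median(D['roller_grip'],0);print(a,g,g-a,np.degrees(np.arctan2(np.hypot(*(g-a)[:2]),(g-a)[2])))
E
```

```text
t: 28.5
position: [0.6096, -0.2844, 0.0922]
orientation: [[-0.188, 0.976, -0.11], [0.84, 0.218, 0.498], [0.51, 0.001, -0.86]]
force: [-0.1, 1.2, 7.5]
grip_width: 0.0173
grasp_force: 61.0
[ 0.598  -0.2395  0.0284] [ 0.608  -0.2913  0.1063] [ 0.01   -0.0519  0.0778] 34.1848032545238
```

Seated: the axle is at z 0.028 and the tilt is 34°. I open and back off along the tool.

```bash
python3 -m pendant '[[0.3,0,0,0,0,0,0],[0.6,0,0,0,0,0,0],[1,0,0,0,0,0,0],[1,0,0,0,0,0,0],[1,0,0,0,0,0,0],[1,0,0,0,0,0,0],[1,0,0,0,0,0,0]]'
python3 - <<'E'
from plan import *
st()
D={}
for k in range(3):
  for c in('top','side'):
    im=snap(c)
    for n in('roller_axle','roller_grip'):
      for d in manip.spot_point(c,n)[:1]: D.setdefault(n,[]).append(toworld(c,d['position']))
a=np.median(D['roller_axle'],0);g=np.median(D['roller_grip'],0);print(a,g,g-a,np.degrees(np.arctan2(np.hypot(*(g-a)[:2]),(g-a)[2])))
E
```

```text
t: 30.28
position: [0.6096, -0.2847, 0.0902]
orientation: [[-0.188, 0.976, -0.112], [0.84, 0.218, 0.497], [0.51, -0.0, -0.86]]
force: [-1.0, -0.9, -0.7]
grip_width: 0.0852
grasp_force: 0.0
30.28 [ 0.6096 -0.2847  0.0902] F [-0.97 -0.86 -0.68] w 0.0852 gf 0.0 q [-39.9  54.6  38.7  99.4  18.   33.4]
[ 0.5968 -0.2389  0.0278] [ 0.6082 -0.2922  0.1051] [ 0.0115 -0.0532  0.0774] 35.13827062283198
```

```bash
python3 -m pendant '[[1,0,0,-0.1,0,0,0],[1,0.01,0,-0.2,0,0,0],[1,0.01,0,-0.2,0,0,0],[1,0.05,0,-0.2,0,0,0],[1,0.1,0,-0.2,0,0,0],[1,0.1,0,-0.1,0,0,0],[1,0,0,0,0,0,0],[1,0,0,0,0,0,0]]'
python3 - <<'E'
from plan import *
a=snap('top');b=snap('side')
t=proj('top',[[.6,-.1,.03]])[0].astype(int); u=proj('side',[[.58,-.05,.05]])[0].astype(int)
A=a[t[1]-75:t[1]+75,t[0]-100:t[0]+100,::-1];Bm=b[u[1]-75:u[1]+75,u[0]-100:u[0]+100,::-1]
cv2.imwrite('pics/z.png',np.hstack([cv2.resize(A,(400,300)),cv2.resize(Bm,(400,300))]))
for c in('top','side'):
  for n in('roller_axle','roller_grip','tin','jar','screwbox'):
    for d in manip.spot_point(c,n)[:1]: print(c,n,round(d['p'],2),toworld(c,d['position']))
E
```

```text
t: 31.85
position: [0.6161, -0.3121, 0.1905]
orientation: [[-0.189, 0.976, -0.11], [0.84, 0.219, 0.496], [0.508, 0.001, -0.861]]
force: [1.0, -0.5, -1.0]
grip_width: 0.0852
grasp_force: 0.0
top roller_axle 0.96 [ 0.5999 -0.2396  0.0276]
top roller_grip 0.97 [ 0.6085 -0.2934  0.1029]
top jar 0.83 [0.4828 0.322  0.002 ]
top screwbox 0.95 [0.7062 0.3545 0.0002]
side roller_axle 0.84 [ 0.5969 -0.2407  0.0317]
side roller_grip 0.83 [ 0.6107 -0.2962  0.1074]
side tin 0.94 [ 0.4358 -0.2371  0.001 ]
side jar 0.88 [0.4823 0.3214 0.006 ]
side screwbox 0.86 [0.7024 0.3498 0.0004]
```

View pics/z.png

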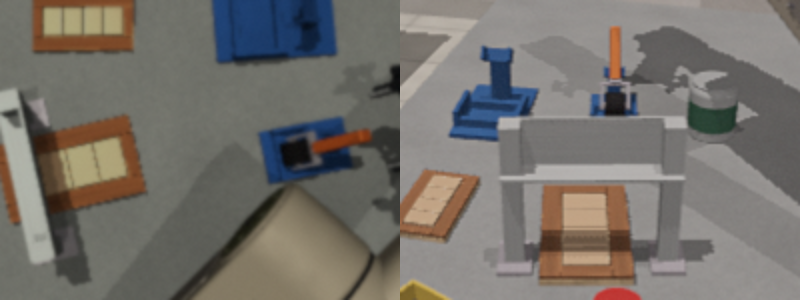

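The roller stands on the small rest as at the start, the tiles are flush, and the bystanders have not moved.

```bash
python3 -c "
from plant import manip
print(manip.finish_job())"
```

```text
the job is handed in; nothing more can be done
None
```

I rolled all four tiles down in one unbroken pass and stood the roller back on its small rest. The tin, jar and screw box have not moved. The job is handed in at about 32 s, but the interface gave no verdict, so my only check is the final camera views, where the tiles look flush.

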